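Put the polish row back on display, reversed

TASK

Move the four nail polish bottles one by one from the white caddy into the four wells of the wooden display rack, in reverse order, so that the row reads the other way round: the bottle that stood leftmost in the caddy goes into the rightmost well, the second from the left into the second from the right, and so on. Leave every bottle standing upright on the floor of its own well, without tipping one over on the way.

Things in the scene. Friction and masses are not known exactly. Their poses are not given: they have to be found in the camera images.
- polish_red: loose nail polish bottle, cherry red (glass and cap) with a thin steel collar; about 60 g, round, 92 mm tall. Glass 32 mm in diameter up to 34 mm, shoulder up to 43 mm; cap 20 mm in diameter from 47 to 92 mm: grip it there from above. Origin: centre of its underside, z up. Starts in a well of the white caddy (well floor 4 mm above the table), nearest the swatch of its colour.
- swatch_red: fixed white card 28 x 34 mm with a cherry red sample nail, under 25 mm high, on the caddy's ledge. It never moves and lies 46 mm beyond (+x) the centre of the caddy well where the bottle of its colour starts (within 5 mm of that centre), so the four swatches keep the record of the starting order. Origin: centre of the card's underside; axes as the caddy's.
- polish_yellow: loose nail polish bottle, yellow (glass and cap) with a thin steel collar; about 60 g, round, 92 mm tall. Glass 32 mm in diameter up to 34 mm, shoulder up to 43 mm; cap 20 mm in diameter from 47 to 92 mm: grip it there from above. Origin: centre of its underside, z up. Starts in a well of the white caddy (well floor 4 mm above the table), nearest the swatch of its colour.
- swatch_yellow: fixed white card 28 x 34 mm with a yellow sample nail, under 25 mm high, on the caddy's ledge. It never moves and lies 46 mm beyond (+x) the centre of the caddy well where the bottle of its colour starts (within 5 mm of that centre), so the four swatches keep the record of the starting order. Origin: centre of the card's underside; axes as the caddy's.
- polish_blue: loose nail polish bottle, blue (glass and cap) with a thin steel collar; about 60 g, round, 92 mm tall. Glass 32 mm in diameter up to 34 mm, shoulder up to 43 mm; cap 20 mm in diameter from 47 to 92 mm: grip it there from above. Origin: centre of its underside, z up. Starts in a well of the white caddy (well floor 4 mm above the table), nearest the swatch of its colour.
- swatch_blue: fixed white card 28 x 34 mm with a blue sample nail, under 25 mm high, on the caddy's ledge. It never moves and lies 46 mm beyond (+x) the centre of the caddy well where the bottle of its colour starts (within 5 mm of that centre), so the four swatches keep the record of the starting order. Origin: centre of the card's underside; axes as the caddy's.
- polish_green: loose nail polish bottle, dark green (glass and cap) with a thin steel collar; about 60 g, round, 92 mm tall. Glass 32 mm in diameter up to 34 mm, shoulder up to 43 mm; cap 20 mm in diameter from 47 to 92 mm: grip it there from above. Origin: centre of its underside, z up. Starts in a well of the white caddy (well floor 4 mm above the table), nearest the swatch of its colour.
- swatch_green: fixed white card 28 x 34 mm with a dark green sample nail, under 25 mm high, on the caddy's ledge. It never moves and lies 46 mm beyond (+x) the centre of the caddy well where the bottle of its colour starts (within 5 mm of that centre), so the four swatches keep the record of the starting order. Origin: centre of the card's underside; axes as the caddy's.
- display: fixed wooden rack, light base 76 x 232 x 26 mm, with a dark row of 4 empty open wells, 48 mm square inside. Origin: centre of the underside, on the table; y along the row (robot's left), x across, z up. Well centres: x = 0, y = +78, +26, -26, -78 mm; floor 29 mm, wall tops 50 mm above the origin. Either rack may be at left or right, its row up to 18 degrees off world y.
- caddy: fixed white rack where the row starts, 56 x 212 x 25 mm, walls 4 mm, with a ledge 34 mm wide and 12 mm high on its far (+x) side that carries the swatches. Four wells 48 mm square inside, centred at x = 0, y = +78, +26, -26, -78 mm; floor 4 mm, wall tops 25 mm above the origin, which is the centre of the wells' underside, on the table. y along the row (robot's left), z up.
Not all that is in view belongs to the job. Several things have the shape of the display; the one meant has the colours described above.

How it is judged:
By the outcome, as a careful person would: the job done as asked, in the order asked, and still so for the second after the job is handed in, with the robot touching nothing.
It also fails if it takes over 112 s, if anything falls off the work surface, if the arm or the gripper's body presses on something with over 40 N, if the wrist force passes 120 N, or if a joint passes its speed limit or range.

ROBOT

A 6-joint arm with a two-finger parallel gripper is mounted at the origin on the work surface. World frame = base frame: x ahead of the robot, y to its left, z up, the work surface at z = 0. Lengths are in m, angles in rad, forces in N, time in s.
With the tool pointing down it reaches from about 0.35 to 0.975 m from the base axis. Payload 7.1 kg.
Tool frame: the origin (TCP) lies at the very end of the fingers, on their centre line; the grasp point (between the pads) lies arm.grip_depth behind it (arm.grip_depth is the distance from the TCP to the grasp point, in m); y points along the fingers, z is the direction in which the jaws open and shut, and the axes are right-handed (so a half turn about y gives the same grasp; the last joint's range is limited). The gripper opens to 88 mm and grips with 3 to 60 N. Pads are 20 mm wide; open, the fingers measure 115 mm over their backs; the gripper's body (75 mm by 178 mm) begins 61 mm behind the grasp point.
Start: joints at [-1.18, 0.423, 1.63, -0, 1.089, -0.019], TCP at [0.249, -0.573, 0.194] pointing down, gripper open.
Joint ranges: [-3, 3], [-0.9, 2.11], [0.09, 2.58], [-1.31, 4.45], [0.11, 2.69], [-2.54, 2.54]. Speed limits (rad/s): [2.39, 2.39, 3.01, 3.14, 3.14, 3.14].

INTERFACE

Orientations are given as a 3x3 rotation matrix whose columns are the frame's x, y, z axes.
In Python, from station import arm gives the robot as it stands.
- The arm moves only by the tool arm_command, never from a script. Its argument "moves" is a list of rows, each a list of 5 numbers: the opening in per cent of the stroke, from 0 (shut) to 100 (fully open), then the shift along the tool's x, y, z in units of 0.1 m (1.0 is 0.1 m), then the turn about the tool's y in units of 45 degrees (1.0 is 45 degrees). In form: [[hand, tx, ty, tz, yaw], ...]. A call has exactly 8 rows; each row is the pose to reach, as a shift and turn from the pose measured when the call began, along the tool's axes at that moment; what a row does not reach only later rows make up. A row lasts 1/8 s, in which the tool goes at most 62.5 mm and 10.7 degrees, less where a joint would pass 70% of its speed; a pose out of reach is approached as far as the arm can. A call with a number of a shift or a turn outside -1 to 1 is refused whole. A call with a gripper value outside its range is refused whole. The fingers move at their own pace and stop on an object; "grip_force" is the grip in N (left out, the last holds). Time passes only in rows, so rows that repeat a pose let the fingers close, or fill a call up. It gives the time, the measured TCP pose, the force and the opening at its end, in the units of the state.
- arm.sense(): the state, without advancing time (a new reading comes with each control period).
- arm.read_camera(name): name is "scene" or "top" or "wrist"; returns a dict with "frame" (384x512x3 uint8, blue, green, red), "mtx" (3x3 intrinsics, pixels), "extrinsics" (4x4, takes a point from camera to world coordinates); the wrist camera has in their place "tool_from_camera" (4x4, takes a point from camera to tool coordinates, whose origin is the TCP and whose axes are the tool frame's). Camera axes: x right, y down, z forward; pixel columns grow to the right and rows downward; lengths in m; the calibration is good to about 2 mm. A picture is of the moment at which its call begins: read the wrist's pose just before it. There is no depth.
- arm.finish_job(): hands the job in, once; it reports no verdict.
The state is a dict: "time_s": time; "qpos": joint angles; "qvel": joint speeds; "joint_torque": joint torques, N m; "position": TCP position; "ee_rot": TCP orientation; "force": force on the tool from outside, world axes, zero at the start; "torque": the same for the moment, N m; "grip_width": finger opening in m.
Only numpy, scipy, OpenCV 4.12 (cv2) and the standard library are available. Lean on these libraries where they do the work, as an engineer would, in place of code of your own. Each camera call takes 0.05 s, during which the arm holds its last target.

## Working session

There is one attempt and no reset: what is moved stays moved. The work goes in short steps, Python scripts to look and compute and a tool call to move; the robot and the scene stay as the last step left them, time stands still between calls to the robot, and variables do not carry over. Pictures are saved under pics/ and viewed, and the job is handed in when it is done.

Besides the shell and the picture viewer there is one more tool, called as name(argument=value, ...), one argument or row to a line, values as JSON. arm_command: Moves the arm, as the interface text tells. Its arguments: {"type":"object","properties":{"moves":{"type":"array"},"grip_force":{"type":"number"}},"required":["moves"]}

```bash
ls; mkdir -p pics; python3 - <<'E'
from station import arm
import cv2
s=arm.sense()
for k,v in s.items(): print(k,v)
print(arm.grip_depth)
for n in ["scene","top"]:
    c=arm.read_camera(n); cv2.imwrite(f"pics/{n}0.png",c["frame"]); print(n,c["mtx"],c["extrinsics"])
E
```

```text
pics
time_s 0.0
qpos [-1.18001136e+00  4.23807977e-01  1.63065204e+00 -4.25193646e-05
  1.08857551e+00 -1.89695819e-02]
qvel [ 9.89972549e-04 -8.06849301e-04  3.06496214e-04  6.59619334e-04
  1.28519812e-03 -4.13516519e-05]
joint_torque [ 1.07965603e-03 -5.44625473e+01 -2.73669112e+01  6.42627035e-02
  2.26735091e-02 -1.33497074e-04]
position [ 0.24880298 -0.57272344  0.19293715]
ee_rot [[-9.17210764e-01 -5.84440051e-04  3.98401899e-01]
 [-3.98402328e-01  1.31974179e-03 -9.17209814e-01]
 [ 1.02665157e-05 -9.99998958e-01 -1.44332365e-03]]
force [ 0.55794476 -0.40310739  0.535466  ]
torque [ 0.01873446 -0.03291689 -0.01076007]
grip_width 0.08757880890469082
0.0187
scene [[442.70688801   0.         250.22405374]
 [  0.         442.70688801 189.22405339]
 [  0.           0.           1.        ]] [[-0.79143154  0.33026244 -0.51435673  1.04638888]
 [ 0.61121031  0.4380678  -0.65918021  0.64455054]
 [ 0.00762066 -0.83607615 -0.54856048  0.65642921]
 [ 0.          0.          0.          1.        ]]
top [[445.44994586   0.         250.35373507]
 [  0.         445.44994586 188.31161909]
 [  0.           0.           1.        ]] [[ 0.00193689 -0.99346384  0.11413087  0.34145646]
 [-0.99959446  0.00131908  0.02844601 -0.1165135 ]
 [-0.02841063 -0.11413968 -0.99305839  1.14503081]
 [ 0.          0.          0.          1.        ]]
```

View pics/scene0.png

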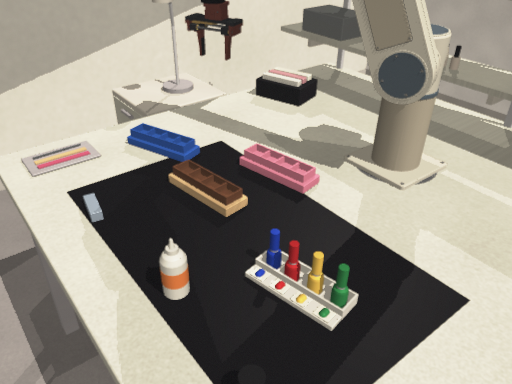

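View pics/top0.png

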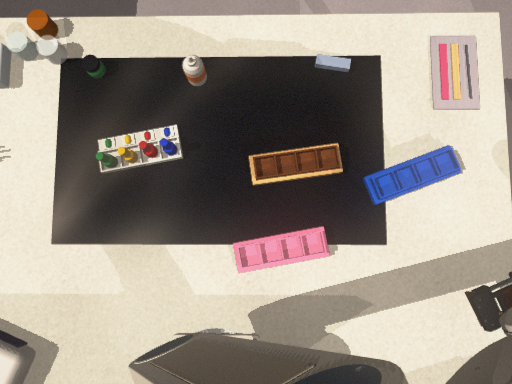

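```bash
python3 - <<'E'
import cv2,numpy as np
im=cv2.imread("pics/top0.png"); sc=cv2.imread("pics/scene0.png")
a=cv2.resize(im[110:190,90:190],None,fx=7,fy=7,interpolation=cv2.INTER_CUBIC); cv2.imwrite("pics/c1.png",a)
a=cv2.resize(im[135:195,240:350],None,fx=7,fy=7,interpolation=cv2.INTER_CUBIC); cv2.imwrite("pics/c2.png",a)
a=cv2.resize(sc[220:330,240:365],None,fx=5,fy=5,interpolation=cv2.INTER_CUBIC); cv2.imwrite("pics/c3.png",a)
E
```

```text
(no output)
```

View pics/c1.png

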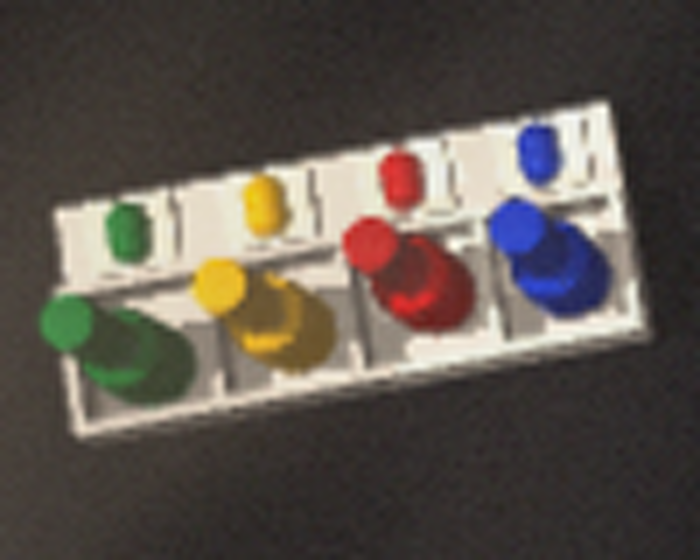

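View pics/c2.png

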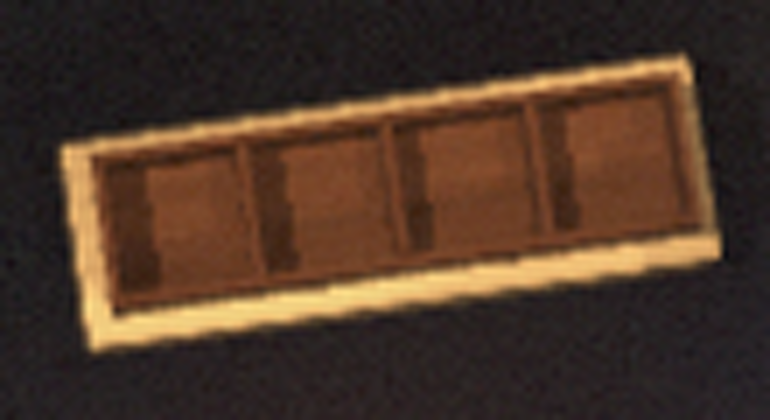

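View pics/c3.png

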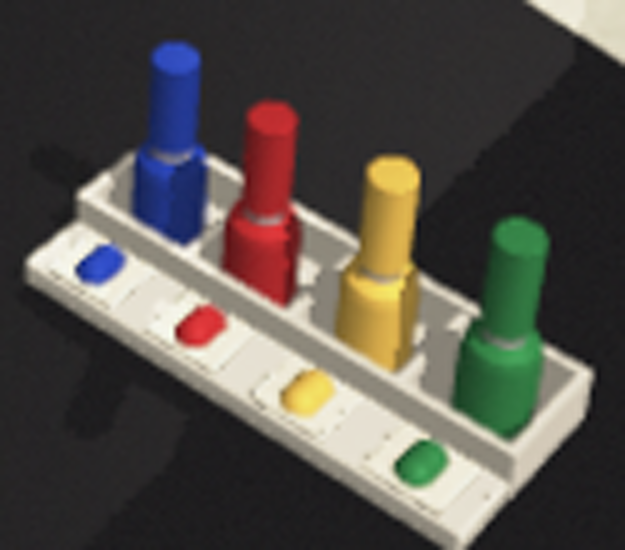

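```bash
cat > h.py <<'E'
import cv2,numpy as np
from station import arm
def ray(c,uv,z):
    M=np.linalg.inv(c["mtx"]); E=c["extrinsics"]
    d=E[:3,:3]@(M@np.array([uv[0],uv[1],1.])); o=E[:3,3]
    return (o+d*(z-o[2])/d[2])
def proj(c,p):
    E=np.linalg.inv(c["extrinsics"]); q=E[:3,:3]@np.asarray(p)+E[:3,3]; q=c["mtx"]@q; return q[:2]/q[2]
E
python3 - <<'E'
from h import *
c=arm.read_camera("top"); im=c["frame"]; s=arm.read_camera("scene")
f=lambda x,y,ox,oy:((x+.5)/7-.5+ox,(y+.5)/7-.5+oy)
g=lambda x,y:((x+.5)/5-.5+240,(y+.5)/5-.5+220)
np.set_printoptions(precision=4,suppress=True)
T=dict(green=(67,320),yellow=(220,286),red=(370,245),blue=(517,226))
S=dict(green=(521,238),yellow=(393,170),red=(272,117),blue=(176,57))
for k in T: print(k,ray(c,f(*T[k],90,110),.096)[:2],ray(s,g(*S[k]),.096)[:2])
hsv=cv2.cvtColor(im,cv2.COLOR_BGR2HSV)
roi=np.zeros(im.shape[:2],np.uint8); roi[135:195,240:350]=1
H,Sa,V=cv2.split(hsv)
m=((Sa>90)&(V>50)&(H<30)).astype(np.uint8)*roi
ct=max(cv2.findContours(m,cv2.RETR_EXTERNAL,cv2.CHAIN_APPROX_NONE)[0],key=cv2.contourArea)
r=cv2.minAreaRect(ct);bp=cv2.boxPoints(r);print("base",bp)
w=np.array([ray(c,p,.026)[:2] for p in bp]);print(w,w.mean(0),[np.linalg.norm(w[i]-w[i-1]) for i in range(4)])
m2=((Sa>90)&(V<135)&(V>30)&(H<30)).astype(np.uint8)*roi
m2=cv2.morphologyEx(m2,cv2.MORPH_OPEN,np.ones((3,3)))
ct=max(cv2.findContours(m2,cv2.RETR_EXTERNAL,cv2.CHAIN_APPROX_NONE)[0],key=cv2.contourArea)
bp=cv2.boxPoints(cv2.minAreaRect(ct));print("dark",bp)
w=np.array([ray(c,p,.05)[:2] for p in bp]);print(w,w.mean(0),[np.linalg.norm(w[i]-w[i-1]) for i in range(4)])
# manual corners
for z,L in((.026,[(62,147),(688,57),(720,252),(92,350)]),(.05,[(92,157),(672,80),(700,230),(115,312)])):
    w=np.array([ray(c,f(*p,240,135),z)[:2] for p in L]);print(w,w.mean(0),[np.linalg.norm(w[i]-w[i-1]) for i in range(4)])
# caddy corners
L=[(55,210),(607,103),(650,332),(80,435)]
w=np.array([ray(c,f(*p,90,110),z)[:2] for p,z in zip(L,(.012,.012,.025,.025))]);print(w,w.mean(0),[np.linalg.norm(w[i]-w[i-1]) for i in range(4)])
for p in[(128,233),(265,205),(402,180),(539,154)]: print(ray(c,f(*p,90,110),.022)[:2])
E
```

```text
green [0.5428 0.2791] [0.5431 0.279 ]
yellow [0.5545 0.2262] [0.5539 0.2243]
red [0.5687 0.1745] [0.5696 0.1737]
blue [0.5752 0.1237] [0.5753 0.1227]
base [[247.08   154.56  ]
 [338.4999 141.5   ]
 [342.96   172.72  ]
 [251.54   185.78  ]]
[[ 0.5568 -0.0759]
 [ 0.5897 -0.3087]
 [ 0.5094 -0.3183]
 [ 0.4765 -0.0875]] [ 0.5331 -0.1976] [np.float64(0.08110388008070678), np.float64(0.23512920341871935), np.float64(0.08092126123799842), np.float64(0.23317125407047795)]
dark [[252.6982 156.8494]
 [338.1723 144.853 ]
 [341.3767 167.684 ]
 [255.9025 179.6803]]
[[ 0.5463 -0.0908]
 [ 0.5759 -0.3036]
 [ 0.5184 -0.3103]
 [ 0.4888 -0.0989]] [ 0.5324 -0.2009] [np.float64(0.05804606273882913), np.float64(0.21483409679985624), np.float64(0.057921227184667176), np.float64(0.2135249548601753)]
[[ 0.5542 -0.0794]
 [ 0.5866 -0.307 ]
 [ 0.5149 -0.3171]
 [ 0.4796 -0.0904]] [ 0.5338 -0.1985] [np.float64(0.0753839108632712), np.float64(0.2299660810012644), np.float64(0.07242284641317764), np.float64(0.22938705871045956)]
[[ 0.5459 -0.0909]
 [ 0.573  -0.2971]
 [ 0.519  -0.3059]
 [ 0.4902 -0.0991]] [ 0.532  -0.1983] [np.float64(0.05636601199412036), np.float64(0.20801859354249294), np.float64(0.05470979780897379), np.float64(0.20880342958437795)]
[[0.6007 0.317 ]
 [0.6406 0.1102]
 [0.5512 0.0899]
 [0.5136 0.2993]] [0.5765 0.2041] [np.float64(0.08894867366458209), np.float64(0.21063960987233546), np.float64(0.09163662802737253), np.float64(0.2126953888059279)]
[0.5896 0.2855]
[0.6    0.2347]
[0.6092 0.1839]
[0.6188 0.1331]
```

arm_command(
  moves=[
    [100, -0.3, 0, -0.3, -0.15],
    [100, -0.6, 0, -0.6, -0.3],
    [100, -0.9, 0, -0.9, -0.45],
    [100, -0.9, 0, -0.9, -0.64],
    [100, -0.9, 0, -0.9, -0.64],
    [100, -0.9, 0, -0.9, -0.64],
    [100, -0.9, 0, -0.9, -0.64],
    [100, -0.9, 0, -0.9, -0.64],
  ],
)

```text
time_s: 1.2
position: [0.2954, -0.4548, 0.1932]
ee_rot: [[-0.613, -0.0, 0.79], [-0.79, 0.001, -0.613], [-0.001, -1.0, -0.001]]
force: [0.3, -0.5, -0.8]
grip_width: 0.0878
```

```bash
cat >> h.py <<'E'
np.set_printoptions(precision=4,suppress=True)
def go(x,y,z):
    s=arm.sense(); R=np.array(s["ee_rot"]); p=np.array(s["position"])
    d=R.T@(np.array([x,y,z])-p)*10
    print("t",s["time_s"],"pos",p,"delta units",d,"zang",np.degrees(np.arctan2(R[1,2],R[0,2])),"w",s["grip_width"],"F",np.array(s["force"]),"q",np.array(s["qpos"]))
E
python3 -c "
from h import *
go(.543,.279,.19)"
```

```text
t 1.2 pos [ 0.2954 -0.4548  0.1932] delta units [-7.3156  0.0381 -2.5409] zang -37.80173129625217 w 0.08777594022107778 F [ 0.2522 -0.4514 -0.7934] q [-1.0168  0.3035  1.8131  0.0002  1.0261 -0.3572]
```

arm_command(
  moves=[
    [100, -0.4, 0, -0.1, 0],
    [100, -0.8, 0, -0.2, 0],
    [100, -1, 0, -0.3, 0],
    [100, -1, 0, -0.3, 0],
    [100, -1, 0, -0.3, 0],
    [100, -1, 0, -0.3, 0],
    [100, -1, 0, -0.3, 0],
    [100, -1, 0, -0.3, 0],
  ],
)

```text
time_s: 2.2
position: [0.3328, -0.3577, 0.1931]
ee_rot: [[-0.613, -0.001, 0.79], [-0.79, 0.001, -0.613], [-0.001, -1.0, -0.001]]
force: [-0.6, 0.1, -0.2]
grip_width: 0.088
```

arm_command(
  moves=[
    [100, -0.4, 0, -0.1, 0],
    [100, -0.8, 0, -0.2, 0],
    [100, -1, 0, -0.3, 0],
    [100, -1, 0, -0.3, 0],
    [100, -1, 0, -0.3, 0],
    [100, -1, 0, -0.3, 0],
    [100, -1, 0, -0.3, 0],
    [100, -1, 0, -0.3, 0],
  ],
)

```text
time_s: 3.2
position: [0.3703, -0.2607, 0.1932]
ee_rot: [[-0.614, -0.001, 0.789], [-0.789, 0.001, -0.614], [-0.0, -1.0, -0.001]]
force: [0.5, 0.5, -0.1]
grip_width: 0.088
```

arm_command(
  moves=[
    [100, -0.4, 0, -0.1, 0],
    [100, -0.8, 0, -0.2, 0],
    [100, -1, 0, -0.3, 0],
    [100, -1, 0, -0.3, 0],
    [100, -1, 0, -0.3, 0],
    [100, -1, 0, -0.3, 0],
    [100, -1, 0, -0.3, 0],
    [100, -1, 0, -0.3, 0],
  ],
)

```text
time_s: 4.2
position: [0.4079, -0.1637, 0.1933]
ee_rot: [[-0.614, -0.001, 0.789], [-0.789, 0.001, -0.614], [-0.0, -1.0, -0.001]]
force: [-0.3, 0.2, 0.6]
grip_width: 0.0881
```

arm_command(
  moves=[
    [100, -0.4, 0, -0.1, 0],
    [100, -0.8, 0, -0.2, 0],
    [100, -1, 0, -0.3, 0],
    [100, -1, 0, -0.3, 0],
    [100, -1, 0, -0.3, 0],
    [100, -1, 0, -0.3, 0],
    [100, -1, 0, -0.3, 0],
    [100, -1, 0, -0.3, 0],
  ],
)

```text
time_s: 5.2
position: [0.4456, -0.0668, 0.1934]
ee_rot: [[-0.615, -0.001, 0.788], [-0.788, 0.001, -0.615], [-0.001, -1.0, -0.001]]
force: [0.0, 0.6, -0.1]
grip_width: 0.0879
```

arm_command(
  moves=[
    [100, -0.4, 0, -0.1, 0],
    [100, -0.8, 0, -0.2, 0],
    [100, -1, 0, -0.3, 0],
    [100, -1, 0, -0.3, 0],
    [100, -1, 0, -0.3, 0],
    [100, -1, 0, -0.3, 0],
    [100, -1, 0, -0.3, 0],
    [100, -1, 0, -0.3, 0],
  ],
)

```text
time_s: 6.2
position: [0.4834, 0.0301, 0.1935]
ee_rot: [[-0.616, -0.001, 0.788], [-0.788, 0.001, -0.616], [-0.001, -1.0, -0.001]]
force: [0.2, -0.7, -0.7]
grip_width: 0.088
```

```bash
python3 -c "
from h import *
go(.543,.279,.19)"
```

```text
t 6.2 pos [0.4834 0.0301 0.1935] delta units [-2.3282  0.0371 -1.0623] zang -37.99491284333596 w 0.08803591304197406 F [ 0.1917 -0.6783 -0.6714] q [0.0369 0.2164 1.9335 0.0013 0.9922 0.6994]
```

arm_command(
  moves=[
    [100, -0.4, 0, -0.2, 0],
    [100, -0.8, 0, -0.4, 0],
    [100, -1, 0, -0.5, 0],
    [100, -1, 0, -0.5, 0],
    [100, -1, 0, -0.5, 0],
    [100, -1, 0, -0.5, 0],
    [100, -1, 0, -0.5, 0],
    [100, -1, 0, -0.5, 0],
  ],
)

```text
time_s: 7.2
position: [0.5056, 0.1393, 0.1937]
ee_rot: [[-0.616, -0.0, 0.788], [-0.788, 0.001, -0.616], [-0.001, -1.0, -0.001]]
force: [0.4, 0.8, 0.9]
grip_width: 0.088
```

arm_command(
  moves=[
    [100, -0.4, 0, -0.2, 0],
    [100, -0.8, 0, -0.4, 0],
    [100, -1, 0, -0.55, 0],
    [100, -1, 0, -0.55, 0],
    [100, -1, 0, -0.55, 0],
    [100, -1, 0, -0.55, 0],
    [100, -1, 0, -0.55, 0],
    [100, -1, 0, -0.55, 0],
  ],
)

```text
time_s: 8.2
position: [0.524, 0.2515, 0.1939]
ee_rot: [[-0.617, -0.0, 0.787], [-0.787, 0.001, -0.617], [-0.001, -1.0, -0.001]]
force: [0.2, 0.7, 0.3]
grip_width: 0.0877
```

```bash
python3 -c "
from h import *
go(.543,.279,.056)
c=arm.read_camera('wrist'); cv2.imwrite('pics/w1.png',c['frame']); print(c['mtx'],c['tool_from_camera'])
s=arm.sense();T=np.eye(4);T[:3,:3]=s['ee_rot'];T[:3,3]=s['position']
E=np.linalg.inv(T@c['tool_from_camera'])
for n,x,y in (('g',.543,.279),('y',.5545,.2255),('r',.569,.174),('b',.575,.123)):
    q=E@[x,y,.096,1];q=c['mtx']@q[:3];print(n,q[:2]/q[2])
"
```

```text
t 8.2 pos [0.524  0.2515 0.1939] delta units [-0.3332  1.379  -0.0185] zang -38.07276179809121 w 0.08772917552145047 F [0.1993 0.7191 0.3358] q [0.4264 0.359  1.7289 0.0013 1.0536 1.0902]
[[265.1428   0.     253.1483]
 [  0.     265.1428 189.3886]
 [  0.       0.       1.    ]] [[-0.0002  0.9696  0.2447 -0.0669]
 [-0.0007 -0.2447  0.9696 -0.1902]
 [ 1.      0.      0.0007  0.0009]
 [ 0.      0.      0.      1.    ]]
g [250.4423 154.4585]
y [288.1519 185.8911]
r [324.9272 212.7359]
b [353.5433 242.0512]
```

View pics/w1.png

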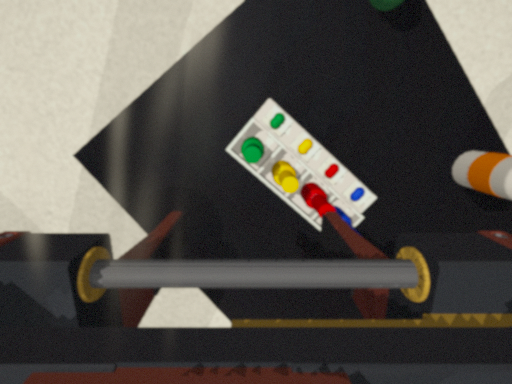

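arm_command(
  moves=[
    [100, -0.33, 0, -0.02, 0],
    [100, -0.33, 0.2, -0.02, 0],
    [100, -0.33, 0.4, -0.02, 0],
    [100, -0.33, 0.6, -0.02, 0],
    [100, -0.33, 0.8, -0.02, 0],
    [100, -0.33, 0.9, -0.02, 0],
    [100, -0.33, 0.9, -0.02, 0],
    [100, -0.33, 0.9, -0.02, 0],
  ],
)

```text
time_s: 9.25
position: [0.5432, 0.2791, 0.1047]
ee_rot: [[-0.617, 0.001, 0.787], [-0.787, 0.002, -0.617], [-0.002, -1.0, -0.0]]
force: [0.2, 0.6, 0.6]
grip_width: 0.0878
```

```bash
python3 -c "
from h import *
go(.543,.279,.056)"
```

```text
t 9.25 pos [0.5432 0.2791 0.1047] delta units [ 0.0035  0.4866 -0.0008] zang -38.06170937045787 w 0.08779003681266785 F [0.1641 0.6055 0.6216] q [0.4546 0.5124 1.7224 0.0014 0.9054 1.118 ]
```

arm_command(
  moves=[
    [100, 0, 0.2, 0, 0],
    [100, 0, 0.4, 0, 0],
    [100, 0, 0.48, 0, 0],
    [100, 0, 0.48, 0, 0],
    [0, 0, 0.48, 0, 0],
    [0, 0, 0.48, 0, 0],
    [0, 0, 0.48, 0, 0],
    [0, 0, 0.48, 0, 0],
  ],
  grip_force=15,
)

```text
time_s: 10.25
position: [0.5434, 0.2793, 0.0569]
ee_rot: [[-0.617, 0.001, 0.787], [-0.787, 0.002, -0.617], [-0.002, -1.0, -0.0]]
force: [-0.3, 0.1, 1.2]
grip_width: 0.0517
```

arm_command(
  moves=[
    [0, 0, 0, 0, 0],
    [0, 0, 0, 0, 0],
    [0, 0, 0, 0, 0],
    [0, 0, 0, 0, 0],
    [0, 0, 0, 0, 0],
    [0, 0, 0, 0, 0],
    [0, 0, -0.1, 0, 0],
    [0, 0, -0.2, 0, 0],
  ],
)

```text
time_s: 11.25
position: [0.5434, 0.2793, 0.0776]
ee_rot: [[-0.617, 0.001, 0.787], [-0.787, 0.002, -0.617], [-0.002, -1.0, -0.0]]
force: [-0.2, 0.1, -0.9]
grip_width: 0.0192
```

arm_command(
  moves=[
    [0, 0, -0.15, 0, 0],
    [0, 0, -0.3, 0, 0],
    [0, 0, -0.5, 0, 0],
    [0, 0, -0.7, 0, 0],
    [0, 0, -0.9, 0, 0],
    [0, 0, -1, 0, 0],
    [0, 0, -1, 0, 0],
    [0, 0, -1, 0, 0],
  ],
)

```text
time_s: 12.25
position: [0.5428, 0.2789, 0.177]
ee_rot: [[-0.617, 0.0, 0.787], [-0.787, 0.001, -0.617], [-0.001, -1.0, -0.001]]
force: [0.3, -0.8, -1.5]
grip_width: 0.0194
```

```bash
python3 -c "
from h import *
go(.544,-.275,.18)
c=arm.read_camera('scene'); cv2.imwrite('pics/s1.png',c['frame'])"
```

```text
t 12.25 pos [0.5428 0.2789 0.177 ] delta units [ 4.3532 -0.0373  3.4242] zang -38.0668529081715 w 0.019373382236271795 F [ 0.3278 -0.7789 -1.5069] q [0.4544 0.4202 1.6775 0.0013 1.0431 1.1182]
```

View pics/s1.png

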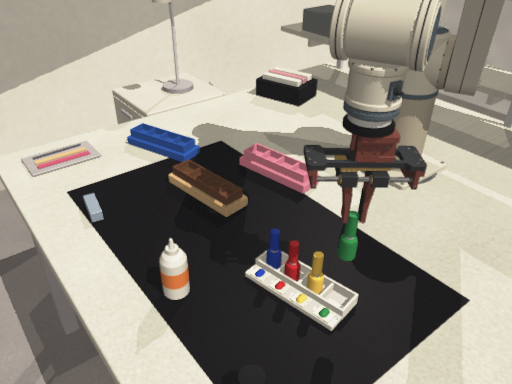

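arm_command(
  moves=[
    [0, 0.1, 0, 0.08, 0],
    [0, 0.3, 0, 0.24, 0],
    [0, 0.5, 0, 0.4, 0],
    [0, 0.7, 0, 0.55, 0],
    [0, 0.9, 0, 0.7, 0],
    [0, 1, 0, 0.79, 0],
    [0, 1, 0, 0.79, 0],
    [0, 1, 0, 0.79, 0],
  ],
)

```text
time_s: 13.3
position: [0.5434, 0.1518, 0.1766]
ee_rot: [[-0.616, -0.0, 0.787], [-0.787, 0.001, -0.616], [-0.001, -1.0, -0.001]]
force: [0.4, -0.1, -0.5]
grip_width: 0.0195
```

arm_command(
  moves=[
    [0, 0.1, 0, 0.08, 0],
    [0, 0.3, 0, 0.24, 0],
    [0, 0.5, 0, 0.4, 0],
    [0, 0.7, 0, 0.55, 0],
    [0, 0.9, 0, 0.7, 0],
    [0, 1, 0, 0.79, 0],
    [0, 1, 0, 0.79, 0],
    [0, 1, 0, 0.79, 0],
  ],
)

```text
time_s: 14.3
position: [0.544, 0.0249, 0.1764]
ee_rot: [[-0.616, -0.0, 0.788], [-0.788, 0.002, -0.616], [-0.001, -1.0, -0.001]]
force: [0.0, -0.3, -0.4]
grip_width: 0.0194
```

arm_command(
  moves=[
    [0, 0.1, 0, 0.08, 0],
    [0, 0.3, 0, 0.24, 0],
    [0, 0.5, 0, 0.4, 0],
    [0, 0.7, 0, 0.55, 0],
    [0, 0.9, 0, 0.7, 0],
    [0, 1, 0, 0.79, 0],
    [0, 1, 0, 0.79, 0],
    [0, 1, 0, 0.79, 0],
  ],
)

```text
time_s: 15.3
position: [0.5446, -0.102, 0.1761]
ee_rot: [[-0.616, -0.0, 0.788], [-0.788, 0.002, -0.616], [-0.001, -1.0, -0.001]]
force: [-0.8, 0.5, -0.5]
grip_width: 0.0196
```

arm_command(
  moves=[
    [0, 0.1, 0, 0.08, 0],
    [0, 0.3, 0, 0.24, 0],
    [0, 0.5, 0, 0.4, 0],
    [0, 0.7, 0, 0.55, 0],
    [0, 0.9, 0, 0.7, 0],
    [0, 1, 0, 0.79, 0],
    [0, 1, 0, 0.79, 0],
    [0, 1, 0, 0.79, 0],
  ],
)

```text
time_s: 16.3
position: [0.5451, -0.2287, 0.1758]
ee_rot: [[-0.616, -0.001, 0.788], [-0.788, 0.002, -0.616], [-0.001, -1.0, -0.002]]
force: [0.7, 0.7, -0.8]
grip_width: 0.0196
```

```bash
python3 -c "
from h import *
go(.544,-.275,.083)"
```

```text
t 16.3 pos [ 0.5451 -0.2287  0.1758] delta units [0.3727 0.9267 0.2782] zang -38.00541157116039 w 0.019581419005062918 F [ 0.6825  0.6675 -0.7564] q [-0.4185  0.3956  1.72    0.0022  1.0275  0.2437]
```

arm_command(
  moves=[
    [0, 0.15, 0, 0.1, 0],
    [0, 0.37, 0, 0.28, 0],
    [0, 0.37, 0, 0.28, 0],
    [0, 0.37, 0.1, 0.28, 0],
    [0, 0.37, 0.25, 0.28, 0],
    [0, 0.37, 0.4, 0.28, 0],
    [0, 0.37, 0.4, 0.28, 0],
    [0, 0.37, 0.4, 0.28, 0],
  ],
)

```text
time_s: 17.3
position: [0.5445, -0.2749, 0.1355]
ee_rot: [[-0.616, -0.001, 0.788], [-0.788, 0.002, -0.616], [-0.001, -1.0, -0.002]]
force: [0.7, -0.1, -0.6]
grip_width: 0.0195
```

```bash
python3 -c "
from h import *
go(.544,-.275,.083)
c=arm.read_camera('scene'); cv2.imwrite('pics/s2.png',cv2.resize(c['frame'][60:260,100:360],None,fx=3,fy=3))
c=arm.read_camera('top'); cv2.imwrite('pics/t2.png',c['frame'])"
```

```text
t 17.3 pos [ 0.5445 -0.2749  0.1355] delta units [ 0.0044  0.5254 -0.0022] zang -37.989021709780715 w 0.0194586008264636 F [ 0.6919 -0.135  -0.5887] q [-0.488   0.4718  1.7047  0.0021  0.9669  0.1738]
```

View pics/s2.png

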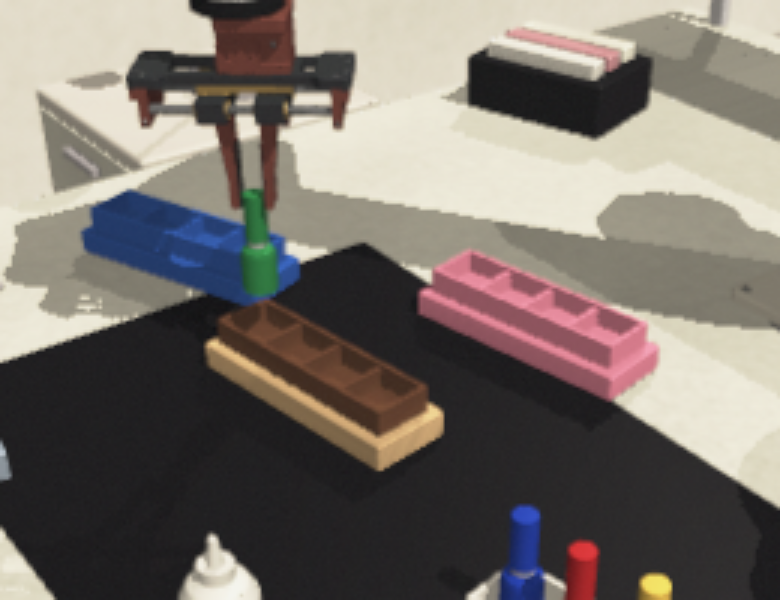

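View pics/t2.png

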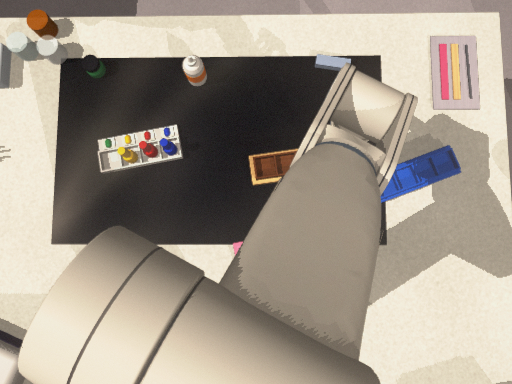

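arm_command(
  moves=[
    [0, 0, 0.1, 0, 0],
    [0, 0, 0.22, 0, 0],
    [0, 0, 0.34, 0, 0],
    [0, 0, 0.44, 0, 0],
    [0, 0, 0.5, 0, 0],
    [0, 0, 0.53, 0, 0],
    [0, 0, 0.53, 0, 0],
    [0, 0, 0.53, 0, 0],
  ],
)

```text
time_s: 18.4
position: [0.545, -0.2752, 0.0835]
ee_rot: [[-0.616, 0.001, 0.788], [-0.788, 0.002, -0.616], [-0.002, -1.0, -0.0]]
force: [-0.3, 0.6, -0.8]
grip_width: 0.0192
```

```bash
python3 -c "
from h import *
go(.544,-.275,.083)
c=arm.read_camera('scene'); cv2.imwrite('pics/s3.png',cv2.resize(c['frame'][110:220,130:260],None,fx=5,fy=5))"
```

```text
t 18.4 pos [ 0.545  -0.2752  0.0835] delta units [ 0.0044  0.0047 -0.0092] zang -38.00256676868149 w 0.019175326504734656 F [-0.2982  0.5615 -0.8097] q [-0.4881  0.5423  1.7315  0.0023  0.868   0.1737]
```

View pics/s3.png

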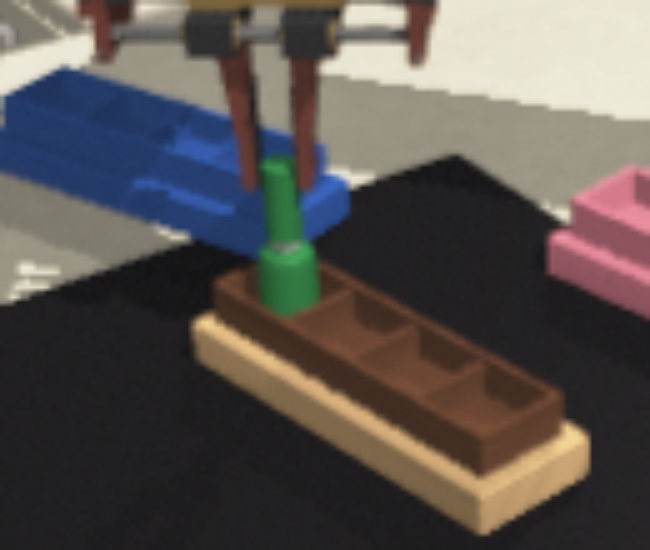

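arm_command(
  moves=[
    [0, 0, 0.01, 0, 0],
    [100, 0, 0.01, 0, 0],
    [100, 0, 0.01, 0, 0],
    [100, 0, 0.01, 0, 0],
    [100, 0, 0.01, 0, 0],
    [100, 0, -0.2, 0, 0],
    [100, 0, -0.5, 0, 0],
    [100, 0, -0.8, 0, 0],
  ],
)

```text
time_s: 19.45
position: [0.5448, -0.2752, 0.1642]
ee_rot: [[-0.616, 0.0, 0.788], [-0.788, 0.002, -0.616], [-0.002, -1.0, -0.001]]
force: [0.6, 0.2, -0.1]
grip_width: 0.0852
```

```bash
python3 -c "
from h import *
go(.5545,.2255,.15)
c=arm.read_camera('scene'); cv2.imwrite('pics/s4.png',cv2.resize(c['frame'][110:220,130:260],None,fx=5,fy=5))"
```

```text
t 19.45 pos [ 0.5448 -0.2752  0.1642] delta units [-4.0054  0.1511 -3.0063] zang -38.00065711542345 w 0.08520946651256857 F [ 0.5962  0.24   -0.1168] q [-0.4883  0.4362  1.6857  0.0021  1.0202  0.1739]
```

View pics/s4.png

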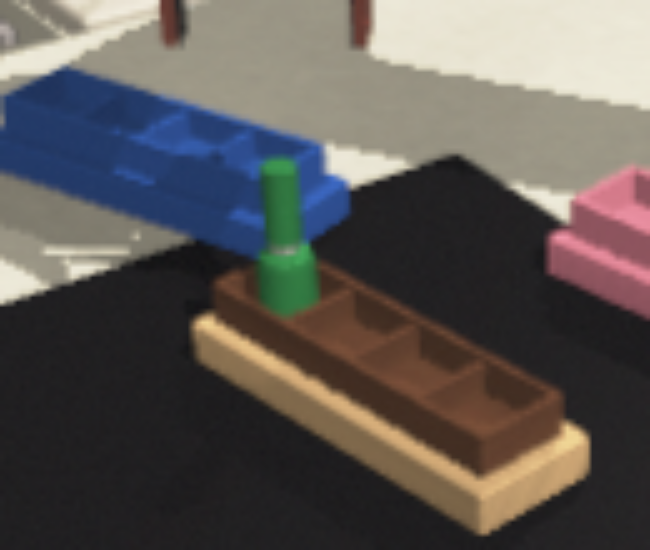

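arm_command(
  moves=[
    [100, -0.3, 0, -0.22, 0],
    [100, -0.7, 0, -0.5, 0],
    [100, -1, 0, -0.75, 0],
    [100, -1, 0, -0.75, 0],
    [100, -1, 0, -0.75, 0],
    [100, -1, 0, -0.75, 0],
    [100, -1, 0, -0.75, 0],
    [100, -1, 0, -0.75, 0],
  ],
)

```text
time_s: 20.5
position: [0.5494, -0.152, 0.1683]
ee_rot: [[-0.616, 0.006, 0.787], [-0.787, -0.001, -0.616], [-0.003, -1.0, 0.005]]
force: [-0.4, -0.2, -0.9]
grip_width: 0.0881
```

arm_command(
  moves=[
    [100, -0.3, 0, -0.22, 0],
    [100, -0.7, 0, -0.5, 0],
    [100, -1, 0, -0.75, 0],
    [100, -1, 0, -0.75, 0],
    [100, -1, 0, -0.75, 0],
    [100, -1, 0, -0.75, 0],
    [100, -1, 0, -0.75, 0],
    [100, -1, 0, -0.75, 0],
  ],
)

```text
time_s: 21.5
position: [0.552, -0.0276, 0.1681]
ee_rot: [[-0.617, 0.006, 0.787], [-0.787, -0.001, -0.617], [-0.003, -1.0, 0.005]]
force: [-0.4, -0.4, -0.7]
grip_width: 0.0882
```

arm_command(
  moves=[
    [100, -0.3, 0, -0.22, 0],
    [100, -0.7, 0, -0.5, 0],
    [100, -1, 0, -0.75, 0],
    [100, -1, 0, -0.75, 0],
    [100, -1, 0, -0.75, 0],
    [100, -1, 0, -0.75, 0],
    [100, -1, 0, -0.75, 0],
    [100, -1, 0, -0.75, 0],
  ],
)

```text
time_s: 22.5
position: [0.5548, 0.0967, 0.168]
ee_rot: [[-0.618, 0.006, 0.786], [-0.786, -0.001, -0.618], [-0.003, -1.0, 0.005]]
force: [-0.3, -0.2, -0.7]
grip_width: 0.0883
```

arm_command(
  moves=[
    [100, -0.3, 0, -0.22, 0],
    [100, -0.7, 0, -0.5, 0],
    [100, -1, 0, -0.75, 0],
    [100, -1, 0, -0.75, 0],
    [100, -1, 0, -0.75, 0],
    [100, -1, 0, -0.75, 0],
    [100, -1, 0, -0.75, 0],
    [100, -1, 0, -0.75, 0],
  ],
)

```text
time_s: 23.5
position: [0.5577, 0.2211, 0.168]
ee_rot: [[-0.619, 0.006, 0.786], [-0.786, -0.001, -0.619], [-0.003, -1.0, 0.005]]
force: [-0.0, 0.1, -0.4]
grip_width: 0.0877
```

```bash
python3 -c "
from h import *
go(.5545,.2255,.057)"
```

```text
t 23.5 pos [0.5577 0.2211 0.168 ] delta units [-0.0117  1.1097 -0.0586] zang -38.20926428994529 w 0.08769936024344666 F [-0.0296  0.0885 -0.3614] q [ 0.3593  0.4143  1.711  -0.0037  1.0111  1.0282]
```

arm_command(
  moves=[
    [100, -0.01, 0, -0.06, 0],
    [100, -0.01, 0.3, -0.06, 0],
    [100, -0.01, 0.55, -0.06, 0],
    [100, -0.01, 0.75, -0.06, 0],
    [100, -0.01, 0.9, -0.06, 0],
    [100, -0.01, 1, -0.06, 0],
    [100, -0.01, 1, -0.06, 0],
    [100, -0.01, 1, -0.06, 0],
  ],
)

```text
time_s: 24.5
position: [0.5547, 0.2257, 0.0685]
ee_rot: [[-0.618, 0.007, 0.786], [-0.786, -0.001, -0.619], [-0.004, -1.0, 0.006]]
force: [-0.3, -0.5, 0.5]
grip_width: 0.0878
```

```bash
python3 -c "
from h import *
go(.5545,.2255,.057)
c=arm.read_camera('scene'); cv2.imwrite('pics/s5.png',cv2.resize(c['frame'][180:340,220:400],None,fx=4,fy=4))"
```

```text
t 24.5 pos [0.5547 0.2257 0.0685] delta units [ 0.0028  0.1154 -0.0008] zang -38.20796941663058 w 0.08777310479078371 F [-0.2598 -0.544   0.4666] q [ 0.3684  0.5475  1.7692 -0.0044  0.8188  1.0382]
```

View pics/s5.png

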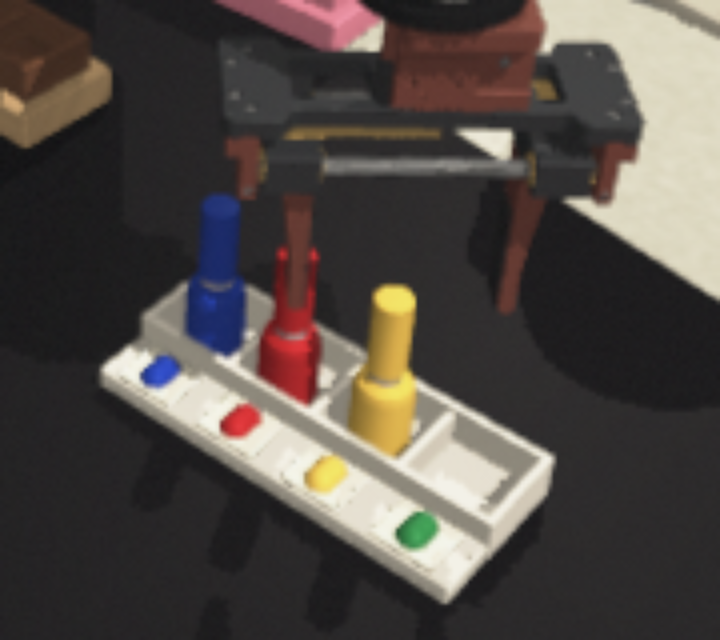

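arm_command(
  moves=[
    [100, 0, 0.11, 0, 0],
    [100, 0, 0.11, 0, 0],
    [0, 0, 0.11, 0, 0],
    [0, 0, 0.11, 0, 0],
    [0, 0, 0.11, 0, 0],
    [0, 0, 0.11, 0, 0],
    [0, 0, 0.11, 0, 0],
    [0, 0, 0.11, 0, 0],
  ],
)

```text
time_s: 25.55
position: [0.5548, 0.2257, 0.0577]
ee_rot: [[-0.618, 0.007, 0.786], [-0.786, -0.001, -0.618], [-0.004, -1.0, 0.006]]
force: [-0.2, 0.2, -0.0]
grip_width: 0.0313
```

arm_command(
  moves=[
    [0, 0, 0, 0, 0],
    [0, 0, 0, 0, 0],
    [0, 0, 0, 0, 0],
    [0, 0, -0.1, 0, 0],
    [0, 0, -0.2, 0, 0],
    [0, 0, -0.35, 0, 0],
    [0, 0, -0.5, 0, 0],
    [0, 0, -0.5, 0, 0],
  ],
)

```text
time_s: 26.55
position: [0.5556, 0.2262, 0.1096]
ee_rot: [[-0.619, 0.01, 0.786], [-0.786, 0.001, -0.619], [-0.007, -1.0, 0.008]]
force: [-0.5, 0.0, -0.7]
grip_width: 0.0191
```

arm_command(
  moves=[
    [0, 0, -0.15, 0, 0],
    [0, 0, -0.3, 0, 0],
    [0, 0, -0.5, 0, 0],
    [0, 0, -0.7, 0, 0],
    [0, 0, -0.75, 0, 0],
    [0, 0, -0.75, 0, 0],
    [0, 0, -0.75, 0, 0],
    [0, 0, -0.75, 0, 0],
  ],
)

```text
time_s: 27.55
position: [0.5544, 0.2259, 0.1838]
ee_rot: [[-0.619, 0.009, 0.786], [-0.786, -0.0, -0.619], [-0.005, -1.0, 0.007]]
force: [-0.1, 0.6, -0.8]
grip_width: 0.0193
```

```bash
python3 -c "
from h import *
go(.5366,-.2238,.18)
c=arm.read_camera('scene'); cv2.imwrite('pics/s6.png',cv2.resize(c['frame'][160:340,220:420],None,fx=3,fy=3))"
```

```text
t 27.55 pos [0.5544 0.2259 0.1838] delta units [3.6443 0.0368 2.6417] zang -38.21113338423806 w 0.019307521605641743 F [-0.1395  0.6337 -0.7878] q [ 0.3689  0.3921  1.7042 -0.0037  1.0371  1.0377]
```

View pics/s6.png

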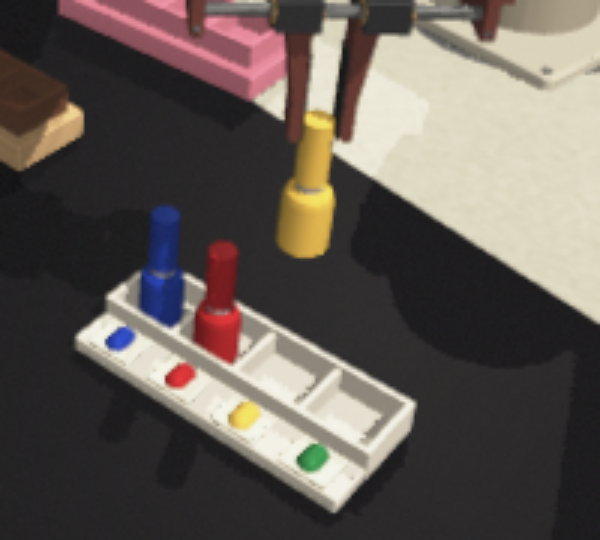

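arm_command(
  moves=[
    [0, 0.1, 0, 0.07, 0],
    [0, 0.3, 0, 0.22, 0],
    [0, 0.5, 0, 0.37, 0],
    [0, 0.7, 0, 0.5, 0],
    [0, 0.9, 0, 0.65, 0],
    [0, 1, 0, 0.73, 0],
    [0, 1, 0, 0.73, 0],
    [0, 1, 0, 0.73, 0],
  ],
)

```text
time_s: 28.6
position: [0.5501, 0.1027, 0.1839]
ee_rot: [[-0.618, 0.009, 0.786], [-0.786, 0.0, -0.618], [-0.006, -1.0, 0.007]]
force: [-0.6, -0.4, 0.2]
grip_width: 0.0192
```

arm_command(
  moves=[
    [0, 0.1, 0, 0.07, 0],
    [0, 0.3, 0, 0.22, 0],
    [0, 0.5, 0, 0.37, 0],
    [0, 0.7, 0, 0.5, 0],
    [0, 0.9, 0, 0.65, 0],
    [0, 1, 0, 0.73, 0],
    [0, 1, 0, 0.73, 0],
    [0, 1, 0, 0.73, 0],
  ],
)

```text
time_s: 29.6
position: [0.5457, -0.0205, 0.1838]
ee_rot: [[-0.618, 0.009, 0.786], [-0.786, 0.001, -0.618], [-0.006, -1.0, 0.007]]
force: [-0.2, 0.6, -0.1]
grip_width: 0.0196
```

arm_command(
  moves=[
    [0, 0.1, 0, 0.07, 0],
    [0, 0.3, 0, 0.22, 0],
    [0, 0.5, 0, 0.37, 0],
    [0, 0.7, 0, 0.5, 0],
    [0, 0.9, 0, 0.65, 0],
    [0, 1, 0, 0.73, 0],
    [0, 1, 0, 0.73, 0],
    [0, 1, 0, 0.73, 0],
  ],
)

```text
time_s: 30.6
position: [0.5412, -0.1437, 0.1836]
ee_rot: [[-0.618, 0.009, 0.786], [-0.786, 0.001, -0.618], [-0.006, -1.0, 0.006]]
force: [-0.2, 0.3, -0.9]
grip_width: 0.0188
```

```bash
python3 -c "
from h import *
go(.5366,-.2238,.083)"
```

```text
t 30.6 pos [ 0.5412 -0.1437  0.1836] delta units [0.6643 1.0049 0.4529] zang -38.16763097414975 w 0.018753810433941517 F [-0.1513  0.284  -0.8529] q [-0.2827  0.3365  1.7901  0.0038  1.0067  0.3814]
```

arm_command(
  moves=[
    [0, 0.2, 0, 0.13, 0],
    [0, 0.45, 0, 0.3, 0],
    [0, 0.66, 0, 0.45, 0],
    [0, 0.66, 0.1, 0.45, 0],
    [0, 0.66, 0.3, 0.45, 0],
    [0, 0.66, 0.45, 0.45, 0],
    [0, 0.66, 0.45, 0.45, 0],
    [0, 0.66, 0.45, 0.45, 0],
  ],
)

```text
time_s: 31.6
position: [0.5365, -0.2229, 0.1388]
ee_rot: [[-0.617, 0.009, 0.787], [-0.787, 0.001, -0.617], [-0.006, -1.0, 0.007]]
force: [-0.1, -0.1, -0.7]
grip_width: 0.0195
```

```bash
python3 -c "
from h import *
go(.5366,-.2238,.083)
c=arm.read_camera('scene'); cv2.imwrite('pics/s7.png',cv2.resize(c['frame'][90:220,130:260],None,fx=4,fy=4))"
```

```text
t 31.6 pos [ 0.5365 -0.2229  0.1388] delta units [0.0097 0.5576 0.0022] zang -38.134651340989016 w 0.019530110982227664 F [-0.1161 -0.1174 -0.6887] q [-0.4169  0.4243  1.7761  0.0055  0.933   0.2454]
```

View pics/s7.png

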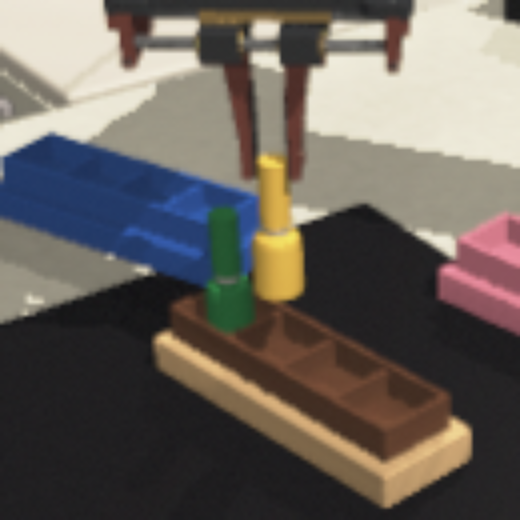

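arm_command(
  moves=[
    [0, 0.01, 0.1, 0, 0],
    [0, 0.01, 0.22, 0, 0],
    [0, 0.01, 0.34, 0, 0],
    [0, 0.01, 0.44, 0, 0],
    [0, 0.01, 0.52, 0, 0],
    [0, 0.01, 0.55, 0, 0],
    [0, 0.01, 0.55, 0, 0],
    [0, 0.01, 0.55, 0, 0],
  ],
)

```text
time_s: 32.65
position: [0.5369, -0.224, 0.0844]
ee_rot: [[-0.618, 0.01, 0.786], [-0.786, 0.0, -0.618], [-0.007, -1.0, 0.008]]
force: [0.5, -0.3, -0.0]
grip_width: 0.0192
```

arm_command(
  moves=[
    [0, 0, 0, 0, 0],
    [100, 0, 0, 0, 0],
    [100, 0, 0, 0, 0],
    [100, 0, 0, 0, 0],
    [100, 0, 0, 0, 0],
    [100, 0, -0.3, 0, 0],
    [100, 0, -0.6, 0, 0],
    [100, 0, -0.6, 0, 0],
  ],
)

```text
time_s: 33.65
position: [0.5379, -0.2248, 0.1466]
ee_rot: [[-0.618, 0.015, 0.786], [-0.786, -0.002, -0.618], [-0.008, -1.0, 0.012]]
force: [0.6, -0.2, 0.1]
grip_width: 0.0859
```

```bash
python3 -c "
from h import *
go(.569,.174,.16)
c=arm.read_camera('scene'); cv2.imwrite('pics/s8.png',cv2.resize(c['frame'][90:220,130:260],None,fx=4,fy=4))"
```

```text
t 33.65 pos [ 0.5379 -0.2248  0.1466] delta units [-3.3296 -0.136  -2.2164] zang -38.14600200179568 w 0.08587693151054393 F [ 0.5839 -0.1675  0.0779] q [-0.4188  0.4138  1.7711  0.0055  0.9427  0.2437]
```

View pics/s8.png

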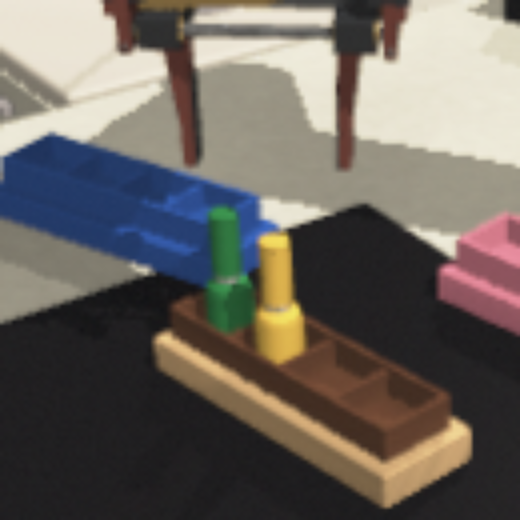

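```bash
python3 -c "
from h import *
arm.read_camera('top')
print(arm.sense()['ee_rot'])
go(.569,.174,.16)"
```

```text
[[-0.6176  0.0103  0.7864]
 [-0.7865  0.0002 -0.6176]
 [-0.0065 -0.9999  0.008 ]]
t 33.75 pos [ 0.536  -0.224   0.1441] delta units [-3.3347 -0.1547 -2.1975] zang -38.144975850170205 w 0.08802313543922195 F [-0.5315  0.6933 -0.2367] q [-0.4188  0.4165  1.7737  0.0054  0.942   0.2437]
```

arm_command(
  moves=[
    [100, -0.3, 0, -0.2, 0],
    [100, -0.7, 0, -0.46, 0],
    [100, -1, 0, -0.66, 0],
    [100, -1, 0, -0.66, 0],
    [100, -1, 0, -0.66, 0],
    [100, -1, 0, -0.66, 0],
    [100, -1, 0, -0.66, 0],
    [100, -1, 0, -0.66, 0],
  ],
)

```text
time_s: 34.75
position: [0.5458, -0.1051, 0.1442]
ee_rot: [[-0.618, 0.01, 0.786], [-0.786, 0.0, -0.618], [-0.007, -1.0, 0.008]]
force: [0.4, -1.4, 0.3]
grip_width: 0.0878
```

arm_command(
  moves=[
    [100, -0.3, 0, -0.2, 0],
    [100, -0.7, 0, -0.46, 0],
    [100, -1, 0, -0.66, 0],
    [100, -1, 0, -0.66, 0],
    [100, -1, 0, -0.66, 0],
    [100, -1, 0, -0.66, 0],
    [100, -1, 0, -0.66, 0],
    [100, -1, 0, -0.66, 0],
  ],
)

```text
time_s: 35.75
position: [0.5558, 0.0137, 0.1443]
ee_rot: [[-0.619, 0.01, 0.785], [-0.785, 0.0, -0.619], [-0.007, -1.0, 0.008]]
force: [0.4, 1.3, -0.0]
grip_width: 0.088
```

arm_command(
  moves=[
    [100, -0.3, 0, -0.2, 0],
    [100, -0.7, 0, -0.46, 0],
    [100, -1, 0, -0.66, 0],
    [100, -1, 0, -0.66, 0],
    [100, -1, 0, -0.66, 0],
    [100, -1, 0, -0.66, 0],
    [100, -1, 0, -0.66, 0],
    [100, -1, 0, -0.66, 0],
  ],
)

```text
time_s: 36.75
position: [0.5659, 0.1325, 0.1445]
ee_rot: [[-0.62, 0.01, 0.785], [-0.785, 0.0, -0.62], [-0.006, -1.0, 0.008]]
force: [-0.6, 0.4, 0.5]
grip_width: 0.0879
```

```bash
python3 -c "
from h import *
go(.569,.174,.057)"
```

```text
t 36.75 pos [0.5659 0.1325 0.1445] delta units [-0.3395  0.8752 -0.24  ] zang -38.30046900590528 w 0.08786757183406933 F [-0.6415  0.3856  0.4593] q [ 0.2106  0.4161  1.7734 -0.0025  0.942   0.8805]
```

arm_command(
  moves=[
    [100, -0.34, 0, -0.24, 0],
    [100, -0.34, 0, -0.24, 0],
    [100, -0.34, 0.25, -0.24, 0],
    [100, -0.34, 0.5, -0.24, 0],
    [100, -0.34, 0.7, -0.24, 0],
    [100, -0.34, 0.87, -0.24, 0],
    [100, -0.34, 0.87, -0.24, 0],
    [100, -0.34, 0.87, -0.24, 0],
  ],
)

```text
time_s: 37.75
position: [0.5695, 0.174, 0.0581]
ee_rot: [[-0.62, 0.011, 0.785], [-0.785, 0.0, -0.62], [-0.007, -1.0, 0.008]]
force: [-0.4, 0.3, 0.1]
grip_width: 0.0879
```

```bash
python3 -c "
from h import *
go(.569,.174,.057)
c=arm.read_camera('scene'); cv2.imwrite('pics/s9.png',cv2.resize(c['frame'][180:340,220:400],None,fx=3,fy=3))"
```

```text
t 37.75 pos [0.5695 0.174  0.0581] delta units [ 0.0031  0.0107 -0.0037] zang -38.30474722869897 w 0.0879468803085517 F [-0.4073  0.2835  0.0835] q [ 0.2781  0.5576  1.7842 -0.0038  0.789   0.9493]
```

View pics/s9.png

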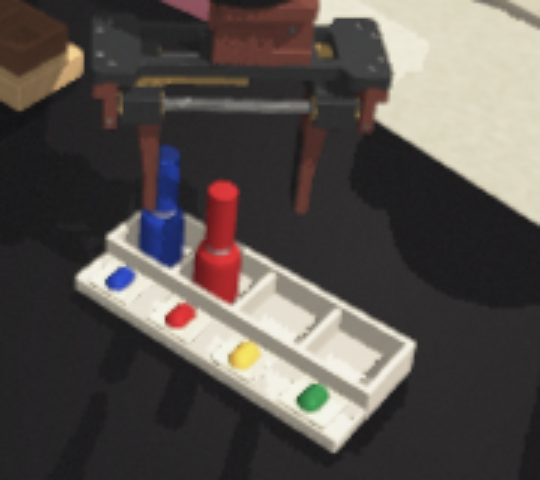

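Fingers straddle the red cap (~(222,210) in the crop), clear of blue. Close and lift.

arm_command(
  moves=[
    [0, 0, 0.01, 0, 0],
    [0, 0, 0.01, 0, 0],
    [0, 0, 0.01, 0, 0],
    [0, 0, 0.01, 0, 0],
    [0, 0, 0.01, 0, 0],
    [0, 0, 0.01, 0, 0],
    [0, 0, 0.01, 0, 0],
    [0, 0, 0.01, 0, 0],
  ],
)

```text
time_s: 38.8
position: [0.5697, 0.1741, 0.0573]
ee_rot: [[-0.62, 0.012, 0.785], [-0.785, 0.0, -0.62], [-0.008, -1.0, 0.009]]
force: [-1.3, -0.2, 0.3]
grip_width: 0.0194
```

arm_command(
  moves=[
    [0, 0, 0, 0, 0],
    [0, 0, 0, 0, 0],
    [0, 0, -0.15, 0, 0],
    [0, 0, -0.35, 0, 0],
    [0, 0, -0.55, 0, 0],
    [0, 0, -0.75, 0, 0],
    [0, 0, -0.75, 0, 0],
    [0, 0, -0.75, 0, 0],
  ],
)

```text
time_s: 39.8
position: [0.5685, 0.174, 0.1322]
ee_rot: [[-0.62, 0.011, 0.785], [-0.785, 0.0, -0.62], [-0.007, -1.0, 0.009]]
force: [0.3, -0.2, -0.5]
grip_width: 0.0191
```

arm_command(
  moves=[
    [0, 0, -0.15, 0, 0],
    [0, 0, -0.3, 0, 0],
    [0, 0, -0.5, 0, 0],
    [0, 0, -0.5, 0, 0],
    [0, 0, -0.5, 0, 0],
    [0, 0, -0.5, 0, 0],
    [0, 0, -0.5, 0, 0],
    [0, 0, -0.5, 0, 0],
  ],
)

```text
time_s: 40.8
position: [0.5678, 0.1739, 0.1818]
ee_rot: [[-0.62, 0.011, 0.785], [-0.785, 0.0, -0.62], [-0.007, -1.0, 0.008]]
force: [-0.5, -0.7, -0.8]
grip_width: 0.0193
```

```bash
python3 -c "
from h import *
go(.5294,-.1723,.18)
c=arm.read_camera('scene'); cv2.imwrite('pics/s10.png',cv2.resize(c['frame'][160:340,220:420],None,fx=3,fy=3))"
```

```text
t 40.8 pos [0.5678 0.1739 0.1818] delta units [2.9551 0.0127 1.8446] zang -38.29827280463248 w 0.019288881928632602 F [-0.485  -0.6699 -0.8073] q [ 0.2788  0.3866  1.7183 -0.0032  1.0263  0.9488]
```

View pics/s10.png

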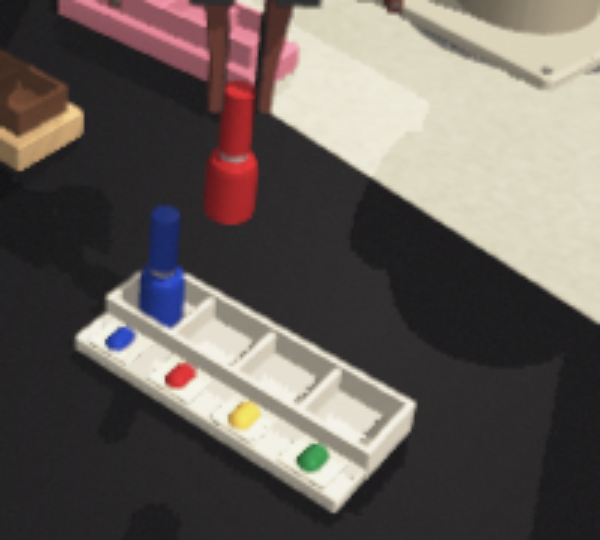

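Red is held upright. Three moves of (~0.98, 0.61).

arm_command(
  moves=[
    [0, 0.1, 0, 0.06, 0],
    [0, 0.3, 0, 0.18, 0],
    [0, 0.5, 0, 0.31, 0],
    [0, 0.7, 0, 0.43, 0],
    [0, 0.9, 0, 0.56, 0],
    [0, 0.98, 0, 0.61, 0],
    [0, 0.98, 0, 0.61, 0],
    [0, 0.98, 0, 0.61, 0],
  ],
)

```text
time_s: 41.85
position: [0.5551, 0.0597, 0.1817]
ee_rot: [[-0.62, 0.011, 0.785], [-0.785, 0.0, -0.62], [-0.007, -1.0, 0.008]]
force: [-0.2, -0.1, -1.4]
grip_width: 0.0195
```

arm_command(
  moves=[
    [0, 0.1, 0, 0.06, 0],
    [0, 0.3, 0, 0.18, 0],
    [0, 0.5, 0, 0.31, 0],
    [0, 0.7, 0, 0.43, 0],
    [0, 0.9, 0, 0.56, 0],
    [0, 0.98, 0, 0.61, 0],
    [0, 0.98, 0, 0.61, 0],
    [0, 0.98, 0, 0.61, 0],
  ],
)

```text
time_s: 42.85
position: [0.5423, -0.0545, 0.1815]
ee_rot: [[-0.619, 0.011, 0.785], [-0.785, 0.001, -0.619], [-0.007, -1.0, 0.008]]
force: [0.8, -0.0, -1.1]
grip_width: 0.0191
```

arm_command(
  moves=[
    [0, 0.1, 0, 0.06, 0],
    [0, 0.3, 0, 0.18, 0],
    [0, 0.5, 0, 0.31, 0],
    [0, 0.7, 0, 0.43, 0],
    [0, 0.9, 0, 0.56, 0],
    [0, 0.98, 0, 0.61, 0],
    [0, 0.98, 0, 0.61, 0],
    [0, 0.98, 0, 0.61, 0],
  ],
)

```text
time_s: 43.85
position: [0.5295, -0.1686, 0.1813]
ee_rot: [[-0.619, 0.011, 0.785], [-0.785, 0.001, -0.619], [-0.007, -1.0, 0.008]]
force: [0.2, 0.6, -0.6]
grip_width: 0.0191
```

```bash
python3 -c "
from h import *
go(.5294,-.1723,.083)
c=arm.read_camera('scene'); cv2.imwrite('pics/s11.png',cv2.resize(c['frame'][90:220,130:260],None,fx=4,fy=4))"
```

```text
t 43.85 pos [ 0.5295 -0.1686  0.1813] delta units [0.0373 0.9825 0.0144] zang -38.237253353030184 w 0.01912890467516306 F [ 0.1723  0.5596 -0.5612] q [-0.3323  0.3325  1.8024  0.0053  0.9967  0.3321]
```

View pics/s11.png

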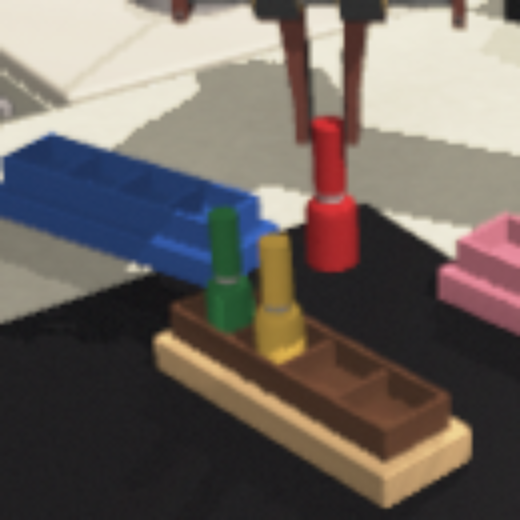

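arm_command(
  moves=[
    [0, 0.04, 0.1, 0.01, 0],
    [0, 0.04, 0.25, 0.01, 0],
    [0, 0.04, 0.45, 0.01, 0],
    [0, 0.04, 0.65, 0.01, 0],
    [0, 0.04, 0.8, 0.01, 0],
    [0, 0.04, 0.9, 0.01, 0],
    [0, 0.04, 0.98, 0.01, 0],
    [0, 0.04, 0.98, 0.01, 0],
  ],
)

```text
time_s: 44.9
position: [0.5289, -0.1721, 0.083]
ee_rot: [[-0.619, 0.011, 0.786], [-0.786, 0.001, -0.619], [-0.007, -1.0, 0.008]]
force: [0.1, -0.1, -0.6]
grip_width: 0.0191
```

arm_command(
  moves=[
    [0, 0, 0, 0, 0],
    [100, 0, 0, 0, 0],
    [100, 0, 0, 0, 0],
    [100, 0, 0, 0, 0],
    [100, 0, -0.25, 0, 0],
    [100, 0, -0.6, 0, 0],
    [100, 0, -0.6, 0, 0],
    [100, 0, -0.6, 0, 0],
  ],
)

```text
time_s: 45.9
position: [0.5279, -0.172, 0.1425]
ee_rot: [[-0.619, 0.01, 0.786], [-0.786, 0.001, -0.619], [-0.007, -1.0, 0.007]]
force: [0.0, 0.4, -0.1]
grip_width: 0.0854
```

```bash
python3 -c "
from h import *
c=arm.read_camera('scene'); cv2.imwrite('pics/s12.png',cv2.resize(c['frame'][90:220,130:260],None,fx=4,fy=4))
go(.5752,.1232,.057)"
```

```text
t 45.95 pos [ 0.5275 -0.1719  0.142 ] delta units [-2.6079  0.8592 -1.4568] zang -38.22261978146585 w 0.08717317538253011 F [ 0.3659  0.1575 -0.9781] q [-0.3393  0.3846  1.8319  0.0057  0.9169  0.3244]
```

View pics/s12.png

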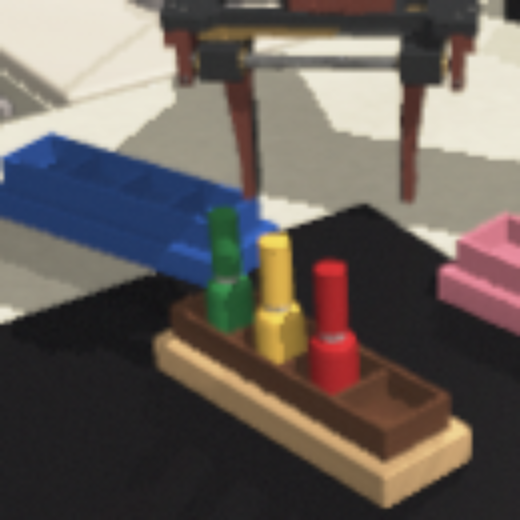

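Three bottles stand upright: green (228,270), yellow (277,300), red (333,325). Now blue.

arm_command(
  moves=[
    [100, -0.3, 0, -0.17, 0],
    [100, -0.7, 0, -0.39, 0],
    [100, -1, 0, -0.56, 0],
    [100, -1, 0, -0.56, 0],
    [100, -1, 0, -0.56, 0],
    [100, -1, 0, -0.56, 0],
    [100, -1, 0, -0.56, 0],
    [100, -1, 0, -0.56, 0],
  ],
)

```text
time_s: 46.95
position: [0.5453, -0.0593, 0.1424]
ee_rot: [[-0.619, 0.009, 0.785], [-0.785, 0.002, -0.619], [-0.007, -1.0, 0.006]]
force: [0.9, 0.7, -0.5]
grip_width: 0.0879
```

arm_command(
  moves=[
    [100, -0.3, 0, -0.17, 0],
    [100, -0.7, 0, -0.39, 0],
    [100, -1, 0, -0.56, 0],
    [100, -1, 0, -0.56, 0],
    [100, -1, 0, -0.56, 0],
    [100, -1, 0, -0.56, 0],
    [100, -1, 0, -0.56, 0],
    [100, -1, 0, -0.56, 0],
  ],
)

```text
time_s: 47.95
position: [0.5632, 0.0533, 0.1427]
ee_rot: [[-0.62, 0.009, 0.785], [-0.785, 0.001, -0.62], [-0.007, -1.0, 0.006]]
force: [-0.6, -1.1, 0.1]
grip_width: 0.0878
```

```bash
python3 -c "
from h import *
go(.5752,.1232,.057)"
```

```text
t 47.95 pos [0.5632 0.0533 0.1427] delta units [-0.6166  0.8595 -0.3449] zang -38.32095831625281 w 0.08779226841882706 F [-0.6039 -1.1024  0.1036] q [0.0729 0.3979 1.8082 0.001  0.9263 0.7411]
```

arm_command(
  moves=[
    [100, -0.4, 0, -0.2, 0],
    [100, -0.62, 0, -0.34, 0],
    [100, -0.62, 0.05, -0.34, 0],
    [100, -0.62, 0.35, -0.34, 0],
    [100, -0.62, 0.65, -0.34, 0],
    [100, -0.62, 0.86, -0.34, 0],
    [100, -0.62, 0.86, -0.34, 0],
    [100, -0.62, 0.86, -0.34, 0],
  ],
)

```text
time_s: 48.95
position: [0.5762, 0.1226, 0.0575]
ee_rot: [[-0.62, 0.01, 0.784], [-0.784, 0.001, -0.62], [-0.007, -1.0, 0.007]]
force: [0.9, -0.4, 0.8]
grip_width: 0.0878
```

```bash
python3 -c "
from h import *
go(.5752,.1232,.057)
c=arm.read_camera('scene'); cv2.imwrite('pics/s13.png',cv2.resize(c['frame'][180:340,220:400],None,fx=3,fy=3))"
```

```text
t 48.95 pos [0.5762 0.1226 0.0575] delta units [ 0.0019  0.0054 -0.0114] zang -38.348976680847194 w 0.08780938049391857 F [ 0.8935 -0.4435  0.7874] q [ 0.1897  0.5515  1.7983 -0.0006  0.7819  0.8594]
```

View pics/s13.png

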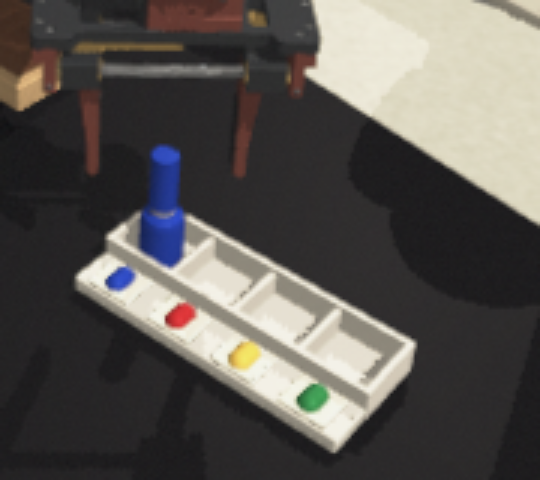

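arm_command(
  moves=[
    [0, 0, 0, 0, 0],
    [0, 0, 0, 0, 0],
    [0, 0, 0, 0, 0],
    [0, 0, 0, 0, 0],
    [0, 0, 0, 0, 0],
    [0, 0, 0, 0, 0],
    [0, 0, 0, 0, 0],
    [0, 0, 0, 0, 0],
  ],
)

```text
time_s: 50.0
position: [0.5765, 0.1228, 0.0578]
ee_rot: [[-0.62, 0.01, 0.784], [-0.784, 0.002, -0.62], [-0.008, -1.0, 0.007]]
force: [-0.4, 0.9, 0.4]
grip_width: 0.0195
```

arm_command(
  moves=[
    [0, 0, 0, 0, 0],
    [0, 0, 0, 0, 0],
    [0, 0, -0.15, 0, 0],
    [0, 0, -0.35, 0, 0],
    [0, 0, -0.55, 0, 0],
    [0, 0, -0.75, 0, 0],
    [0, 0, -0.75, 0, 0],
    [0, 0, -0.75, 0, 0],
  ],
)

```text
time_s: 51.0
position: [0.5754, 0.1226, 0.1327]
ee_rot: [[-0.62, 0.01, 0.784], [-0.784, 0.002, -0.62], [-0.008, -1.0, 0.007]]
force: [-0.1, 0.6, -0.3]
grip_width: 0.0195
```

arm_command(
  moves=[
    [0, 0, -0.15, 0, 0],
    [0, 0, -0.3, 0, 0],
    [0, 0, -0.5, 0, 0],
    [0, 0, -0.5, 0, 0],
    [0, 0, -0.5, 0, 0],
    [0, 0, -0.5, 0, 0],
    [0, 0, -0.5, 0, 0],
    [0, 0, -0.5, 0, 0],
  ],
)

```text
time_s: 52.0
position: [0.5747, 0.1225, 0.1823]
ee_rot: [[-0.62, 0.01, 0.784], [-0.784, 0.001, -0.62], [-0.007, -1.0, 0.007]]
force: [-0.6, -0.5, -1.5]
grip_width: 0.0193
```

```bash
python3 -c "
from h import *
go(.5222,-.1208,.18)"
```

```text
t 52.0 pos [0.5747 0.1225 0.1823] delta units [2.234  0.0141 1.0977] zang -38.346156494057155 w 0.019262379174268554 F [-0.5881 -0.5133 -1.4538] q [ 0.19    0.3774  1.7313 -0.0004  1.0232  0.8595]
```

arm_command(
  moves=[
    [0, 0.1, 0, 0.05, 0],
    [0, 0.3, 0, 0.15, 0],
    [0, 0.5, 0, 0.25, 0],
    [0, 0.7, 0, 0.35, 0],
    [0, 0.9, 0, 0.44, 0],
    [0, 1, 0, 0.49, 0],
    [0, 1, 0, 0.49, 0],
    [0, 1, 0, 0.49, 0],
  ],
)

```text
time_s: 53.0
position: [0.5512, 0.0139, 0.182]
ee_rot: [[-0.62, 0.01, 0.784], [-0.784, 0.002, -0.62], [-0.007, -1.0, 0.007]]
force: [0.6, 0.5, -1.4]
grip_width: 0.0193
```

arm_command(
  moves=[
    [0, 0.1, 0, 0.05, 0],
    [0, 0.3, 0, 0.15, 0],
    [0, 0.5, 0, 0.25, 0],
    [0, 0.7, 0, 0.35, 0],
    [0, 0.9, 0, 0.44, 0],
    [0, 1, 0, 0.49, 0],
    [0, 1, 0, 0.49, 0],
    [0, 1, 0, 0.49, 0],
  ],
)

```text
time_s: 54.0
position: [0.5278, -0.0945, 0.1816]
ee_rot: [[-0.62, 0.01, 0.784], [-0.784, 0.002, -0.62], [-0.008, -1.0, 0.007]]
force: [-0.5, -0.3, -1.0]
grip_width: 0.0192
```

```bash
python3 -c "
from h import *
go(.5222,-.1208,.083)"
```

```text
t 54.0 pos [ 0.5278 -0.0945  0.1816] delta units [0.2483 0.9848 0.1125] zang -38.33104562657969 w 0.019184242601422784 F [-0.5023 -0.2911 -1.0464] q [-0.2018  0.3042  1.8434  0.0045  0.9845  0.4647]
```

arm_command(
  moves=[
    [0, 0.12, 0, 0.06, 0],
    [0, 0.25, 0, 0.11, 0],
    [0, 0.25, 0.1, 0.11, 0],
    [0, 0.25, 0.25, 0.11, 0],
    [0, 0.25, 0.4, 0.11, 0],
    [0, 0.25, 0.45, 0.11, 0],
    [0, 0.25, 0.45, 0.11, 0],
    [0, 0.25, 0.45, 0.11, 0],
  ],
)

```text
time_s: 55.0
position: [0.5217, -0.1208, 0.1367]
ee_rot: [[-0.62, 0.01, 0.785], [-0.785, 0.002, -0.62], [-0.008, -1.0, 0.007]]
force: [0.5, 0.5, -0.8]
grip_width: 0.0194
```

```bash
python3 -c "
from h import *
go(.5222,-.1208,.083)
c=arm.read_camera('scene'); cv2.imwrite('pics/s14.png',cv2.resize(c['frame'][90:220,130:260],None,fx=4,fy=4))"
```

```text
t 55.0 pos [ 0.5217 -0.1208  0.1367] delta units [ 0.001   0.5375 -0.0003] zang -38.32087166030671 w 0.01935282121604196 F [ 0.4904  0.4977 -0.7899] q [-0.2525  0.3655  1.8785  0.0054  0.8878  0.4129]
```

View pics/s14.png

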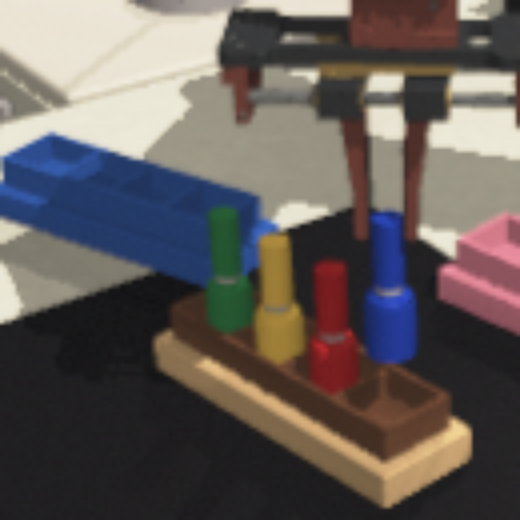

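Blue hangs over the last empty well (390,360 in the crop), clear of red.

arm_command(
  moves=[
    [0, 0, 0.1, 0, 0],
    [0, 0, 0.22, 0, 0],
    [0, 0, 0.34, 0, 0],
    [0, 0, 0.44, 0, 0],
    [0, 0, 0.5, 0, 0],
    [0, 0, 0.54, 0, 0],
    [0, 0, 0.54, 0, 0],
    [0, 0, 0.54, 0, 0],
  ],
)

```text
time_s: 56.05
position: [0.5225, -0.1208, 0.083]
ee_rot: [[-0.62, 0.011, 0.784], [-0.785, 0.001, -0.62], [-0.008, -1.0, 0.008]]
force: [0.1, -0.4, -0.9]
grip_width: 0.0194
```

arm_command(
  moves=[
    [0, 0, 0, 0, 0],
    [100, 0, 0, 0, 0],
    [100, 0, 0, 0, 0],
    [100, 0, 0, 0, 0],
    [100, 0, 0, 0, 0],
    [100, 0, -0.25, 0, 0],
    [100, 0, -0.6, 0, 0],
    [100, 0, -0.6, 0, 0],
  ],
)

```text
time_s: 57.05
position: [0.5236, -0.1214, 0.1454]
ee_rot: [[-0.62, 0.016, 0.784], [-0.785, 0.0, -0.62], [-0.01, -1.0, 0.012]]
force: [0.3, 0.5, 0.1]
grip_width: 0.0854
```

arm_command(
  moves=[
    [100, 0, -0.3, 0, 0],
    [100, 0, -0.6, 0, 0],
    [100, 0, -0.6, 0, 0],
    [100, -0.3, -0.6, 0, 0],
    [100, -0.6, -0.6, 0, 0],
    [100, -1, -0.6, -0.5, 0],
    [100, -1, -0.6, -0.5, 0],
    [100, -1, -0.6, -0.5, 0],
  ],
)

```text
time_s: 58.05
position: [0.5448, -0.0119, 0.2044]
ee_rot: [[-0.619, 0.014, 0.785], [-0.785, 0.0, -0.619], [-0.009, -1.0, 0.011]]
force: [-0.2, -0.6, -1.0]
grip_width: 0.0878
```

arm_command(
  moves=[
    [100, -0.3, 0, -0.2, 0],
    [100, -0.7, 0, -0.5, 0],
    [100, -1, 0, -0.8, 0],
    [100, -1, 0, -0.8, 0],
    [100, -1, 0, -0.8, 0],
    [100, -1, 0, -0.8, 0],
    [100, -1, 0, -0.8, 0],
    [100, -1, 0, -0.8, 0],
  ],
)

```text
time_s: 59.05
position: [0.5441, 0.1155, 0.2045]
ee_rot: [[-0.62, 0.014, 0.785], [-0.785, 0.0, -0.62], [-0.009, -1.0, 0.011]]
force: [-0.8, -0.2, -0.2]
grip_width: 0.0875
```

```bash
python3 -c "
from h import *
go(.5222,-.1208,.083)
c=arm.read_camera('scene'); cv2.imwrite('pics/s15.png',cv2.resize(c['frame'][90:220,130:260],None,fx=4,fy=4))
c=arm.read_camera('top'); cv2.imwrite('pics/t15.png',cv2.resize(c['frame'][110:210,230:360],None,fx=5,fy=5))
for y in(.078,.026,-.026,-.078):
    b=np.array([.533,-.198,0])+y*np.array([-.139,.990,0])
    print(proj(c,b+[0,0,.121]), 5*(proj(c,b+[0,0,.121])-[230,110]))"
```

```text
t 59.05 pos [0.5441 0.1155 0.2045] delta units [2.0007 1.2112 1.2799] zang -38.31374445713712 w 0.08749076610375074 F [-0.837  -0.197  -0.2411] q [ 0.1895  0.3029  1.7843 -0.0031  1.0405  0.8596]
[264.8273 161.4137] [174.1367 257.0685]
[286.9515 158.2828] [284.7573 241.4138]
[309.1029 155.148 ] [395.5144 225.7398]
[331.2817 152.0093] [506.4084 210.0464]
```

View pics/s15.png

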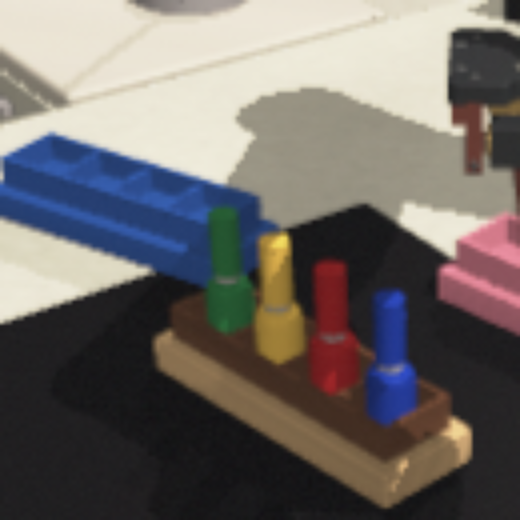

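View pics/t15.png

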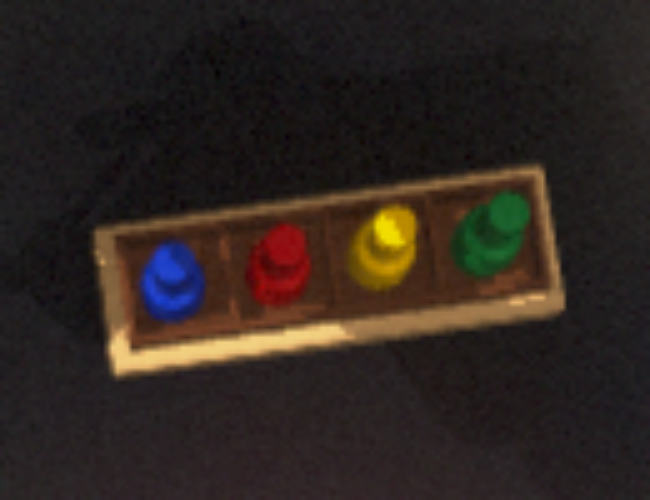

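The top view shows caps at (172,257), (287,242), (395,227) and (508,212). The predicted positions for bottles standing centred on the well floors are (174,257), (285,241), (396,226) and (506,210), so they match.

```bash
python3 -c "
from station import arm
print(arm.finish_job())"
```

```text
the job is handed in; nothing more can be done
None
```

I moved all four bottles from the caddy to the wooden rack in reverse order and handed the job in at about 59 s of the 112 s allowed. From the robot's left, the caddy read green, yellow, red, blue; the rack now reads blue, red, yellow, green.

- **Standing upright:** in the last top view, each cap was within about 0.5 camera pixels (roughly 1 mm) of where it should be for a bottle standing centred on its well floor. The last scene view also showed all four upright, each in its own well.
- **Robot:** it was clear of everything at the end, with the gripper open. The wrist force readings I took stayed under about 2 N.
- **Small disagreement:** the tool drifted up to about 0.8 degrees off vertical over the run. I saw no effect on the placings.

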